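# Feel out the heavy side of a closed eccentric drum

## Robot

A 7-joint arm with a two-finger parallel gripper is mounted at the origin on a cart in front of the work surface, level with it; the furniture and walls round the work are solid. World frame = base frame: x ahead of the robot, y to its left, z up, the work surface at z = 0. Lengths are in m, angles in rad, forces in N, time in s.
With the tool pointing down it reaches from about 0.425 to 0.925 m from the base axis. Payload 6.8 kg.
Tool frame: the origin (TCP) lies on the centre line of the jaws, within the pads' length; the fingertips stand 25 mm ahead of it and the grasp point (between the pads) lies 6 mm ahead of it (arm.finger_overhang is the distance from the TCP to the fingertips, in m); z points along the fingers, x is the direction in which the jaws open and shut, and the axes are right-handed (so a half turn about z gives the same grasp; the last joint's range is limited). The gripper opens to 85 mm and grips with 20 to 120 N. Pads are 22 mm wide; open, the fingers measure 114 mm over their backs; the gripper's body (76 mm by 85 mm) begins 54 mm behind the grasp point. The pads swing forward as they close: fully open they stand 13 mm farther back than shut.
Start: joints at [-1.292, 0.477, 0.022, 1.555, -0.011, 1.109, -0.083], TCP at [0.255, 0.625, 0.256] pointing down, gripper open.
Joint ranges: [-2.96, 2.96], [-0.34, 2.1], [-1.41, 1.46], [0.24, 2.44], [-1.37, 4.51], [0.17, 1.92], [-2.96, 2.96]. Speed limits (rad/s): [2.39, 2.39, 3.14, 3.14, 3.14, 3.14, 3.14].

## Interface

Orientations are given as a rotation vector (axis times angle).
In Python, from bench import telemetry, vision, arm gives the robot as it stands.
- The arm moves only by the tool arm_command, never from a script. Its argument "series" is a list of rows, each a list of 7 numbers: the shift along the tool's x, y, z each as a share of 25 mm, from -1 to 1, then the turn, a rotation vector about the tool's x, y, z each as a share of 90 degrees, from -1 to 1, then the opening, from 0 (shut) to 1 (fully open). In form: [[dx, dy, dz, ax, ay, az, gripper], ...]. A call has 1 to 10 rows; each row shifts and turns the pose as measured when the row begins, along the tool's axes as they then stand; what a row does not reach is not made up. A row lasts 1/12 s, in which the tool goes at most 41.7 mm and 7.16 degrees, less where a joint would pass 70% of its speed; a pose out of reach is approached as far as the arm can. A call with a number of a shift or a turn outside -1 to 1 is refused whole. A call with a gripper value outside its range is refused whole. The fingers move at their own pace and stop on an object; "newtons" is the grip in N (left out, the last holds). Time passes only in rows, so rows that do not move let the fingers close. It gives the time, the measured TCP pose, the force and the opening at its end, in the units of the state.
- telemetry.sense(): the state, without advancing time (a new reading comes with each control period).
- vision.capture(name): name is "scene" or "side" or "wrist"; returns the picture (384x512x3 uint8, red, green, blue); there is no depth.
- vision.camera_info(name): a dict with "mtx" (3x3 intrinsics, pixels), "R" (3x3) and "t" (3): a world point X has camera coordinates R X + t; the wrist camera has in their place "tool_from_camera" (4x4, takes a point from camera to tool coordinates, whose origin is the TCP and whose axes are the tool frame's). Camera axes: x right, y down, z forward; pixel columns grow to the right and rows downward; lengths in m; the calibration is good to about 2 mm. A picture is of the moment at which its call begins: read the wrist's pose just before it. camera_info takes no time and is no camera call.
- arm.sign_off(): hands the job in, once; it reports no verdict.
The state is a dict: "clock": time; "joint_positions": joint angles; "joint_vel": joint speeds; "joint_torque": joint torques, N m; "tool_pos": TCP position; "tcp_rot": TCP orientation; "contact_force": force on the tool from outside, world axes, zero at the start; "wrist_torque": the same for the moment, N m; "gripper_width": finger opening in m.
Only numpy, scipy, OpenCV 4.12 (cv2) and the standard library are available. Lean on these libraries where they do the work, as an engineer would, in place of code of your own. Each camera call takes 0.05 s, during which the arm holds its last target. There are 200 camera calls.

## Task

The closed drum on the bearing stand is the eccentric of the vibrating polisher; one side of it is heavy, but the casing hides which, and the tight seals keep it wherever it is left. Turn it by its handle, feel which side is the heavy one, and finish still gripping the handle and holding the drum still with the heavy side straight down, to within 15 degrees, so that I can mark its top. Leave the torch, the marker and the loupe where they are.

Things in the scene. Friction and masses are not known exactly. Their poses are not given: they have to be found in the camera images.
- stand: Fixed grey cast pedestal bearing: foot plate 126 x 150 x 14 mm (x, y, z), bearing housing on top with a level shaft along x, 120 mm above the table; drum on its -x end (towards the robot), black belt pulley (58 mm) on the other. Origin: centre of the foot's underside, on the table. z up.
- drum_mid (a point): Fixed point on the shaft's axis, 120 mm above the table: middle of the round closed drum, 140 mm diameter, 30 mm thick along x; axes as the stand's. The drum turns endlessly either way about x. Steady dry drag of about 0.29 N m, equal both ways, always more than the weight's pull, so it stays where it is left. The heavy side never starts within 40 degrees of down.
- handle_grip (a point): Middle of the turning handle, a black sleeve 19 mm thick and 66 mm long that sticks out of the drum's front face, parallel to the shaft and 50 mm from its axis. The point is 48 mm in front of the 140 mm drum's face and 63 mm (along -x of the stand) from drum_mid's plane. The sleeve spins freely on its spindle, so a hand need not turn with it. Its own axes spin, ignore them.
- drum: The drum; origin at drum_mid. x along the shaft; its z points from the shaft to the handle. Handle, screws and all other marks stand at random to the heavy side. The hidden weight adds a moment of 0.18 to 0.25 N m about the shaft (3.7 to 5 N at the handle) when the heavy side is level with the shaft, in proportion to the sine of its angle from down: none when it is straight down or up.
- torch: Grey pocket torch standing on its tail, 33 mm in diameter, 106 mm high; origin at the centre of its underside. Bystander.
- marker: White and black marker pen lying flat, 17 x 135 x 16 mm, along its own y; origin under its middle. Bystander.
- pocket_loupe: Small black and silver folding loupe lying flat, 29 x 39 x 16 mm; origin under its middle. Bystander.

How it is judged:
By the outcome, as a careful person would: the job done as asked, in the order asked, and still so for the second after the job is handed in, while the arm keeps its last pose, push and grip.
It also fails if it takes over 72 s, if anything falls off the work surface, if the arm or the gripper's body presses on something with over 40 N, if the wrist force passes 120 N, or if a joint passes its speed limit or range.

## Working session

There is one attempt and no reset: what is moved stays moved. The work goes in short steps, Python scripts to look and compute and a tool call to move; the robot and the scene stay as the last step left them, time stands still between calls to the robot, and variables do not carry over. Pictures are saved under pics/ and viewed, about 8 in all and at most 12, crops included, and the job is handed in when it is done.

Besides the shell and the picture viewer there is one more tool, called after ">>>" as a command line: name --pt "numbers of a row" for each row, then --argument value for the rest. arm_command: Moves the arm, as the interface text tells. Shift numbers are shares of 25 mm and turn numbers shares of 90 degrees, none past 1 either way. Its arguments: {"type":"object","properties":{"series":{"type":"array","items":{"type":"array","items":{"type":"number","minimum":-1,"maximum":1}}},"newtons":{"type":"number"}},"required":["series"]}

```bash
mkdir -p pics; ls
python3 - <<'E'
from bench import telemetry, vision, arm
import cv2, numpy as np
s=telemetry.sense(); print({k:np.round(v,3).tolist() for k,v in s.items()})
ims=[]
for n in ["scene","side"]:
    im=vision.capture(n); cv2.imwrite(f"pics/{n}0.png",im[:,:,::-1]); ims.append(im)
    c=vision.camera_info(n); print(n,{k:np.round(v,4).tolist() for k,v in c.items()})
print(vision.camera_info("wrist"))
E
```

```text
pics
{'clock': 0.0, 'joint_positions': [-1.292, 0.478, 0.022, 1.556, -0.011, 1.109, -0.083], 'joint_vel': [0.0, -0.0, -0.0, -0.0, -0.001, 0.0, 0.001], 'joint_torque': [-0.0, -59.644, 1.608, -28.119, 0.012, 0.009, -0.0], 'tool_pos': [0.254, 0.625, 0.255], 'tcp_rot': [2.606, 1.753, -0.002], 'contact_force': [-0.552, 0.534, -0.281], 'wrist_torque': [0.001, 0.006, 0.001], 'gripper_width': 0.085}
scene {'mtx': [[395.0349, 0.0, 257.7913], [0.0, 395.0349, 191.5409], [0.0, 0.0, 1.0]], 'R': [[0.6383, -0.7698, 0.0062], [-0.448, -0.378, -0.8102], [0.626, 0.5144, -0.5862]], 't': [-0.3566, 0.3412, 0.9854]}
side {'mtx': [[369.5556, 0.0, 256.6886], [0.0, 369.5556, 189.7391], [0.0, 0.0, 1.0]], 'R': [[-0.9993, -0.0338, 0.0132], [-0.0328, 0.683, -0.7297], [0.0156, -0.7296, -0.6837]], 't': [0.5541, 0.1006, 1.0542]}
{'mtx': array([[269.71483858,   0.        , 258.62315912],
       [  0.        , 269.71483858, 192.41209183],
       [  0.        ,   0.        ,   1.        ]]), 'tool_from_camera': array([[ 9.99999968e-01,  9.32741769e-06,  2.53665771e-04,
        -5.88669848e-04],
       [-7.99867219e-05,  9.59993043e-01,  2.80023839e-01,
        -7.13364914e-02],
       [-2.40905476e-04, -2.80023851e-01,  9.59993013e-01,
        -1.18648782e-01],
       [ 0.00000000e+00,  0.00000000e+00,  0.00000000e+00,
         1.00000000e+00]])}
```

View pics/scene0.png

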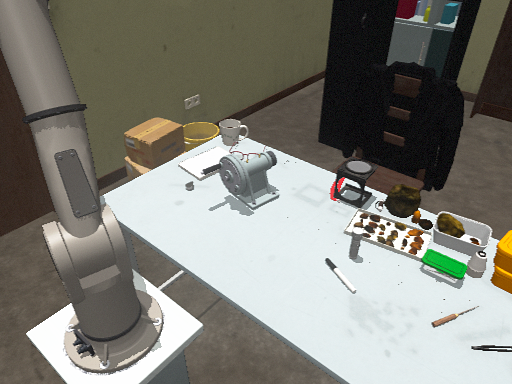

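View pics/side0.png

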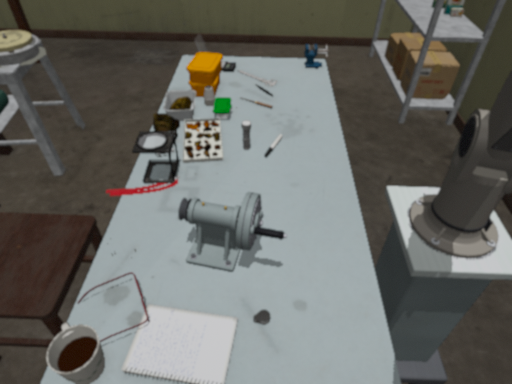

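The scene view shows the drum near (237,175) with the handle pointing left at about (212,168). In the side view the drum is near (250,222) and the handle runs from (258,232) to (284,236). I'll zoom in on both.

Run:
```python
import cv2, numpy as np
a=cv2.imread("pics/scene0.png")[135:215,180:290]; b=cv2.imread("pics/side0.png")[180:280,170:300]
a=cv2.resize(a,(770,560),interpolation=cv2.INTER_CUBIC)[:, :460] if 0 else cv2.resize(cv2.imread("pics/scene0.png")[140:215,195:285],None,fx=4.4,fy=7.3*4.4/7.3,interpolation=cv2.INTER_CUBIC)
b=cv2.resize(cv2.imread("pics/side0.png")[185:275,200:295],None,fx=4.2,fy=4.2,interpolation=cv2.INTER_CUBIC)
h=max(a.shape[0],b.shape[0]); o=np.zeros((h,a.shape[1]+b.shape[1],3),np.uint8)
o[:a.shape[0],:a.shape[1]]=a;o[:b.shape[0],a.shape[1]:]=b;print(o.shape,a.shape)
cv2.imwrite("pics/z1.png",o)
```

```text
(378, 795, 3) (330, 396, 3)
```

View pics/z1.png

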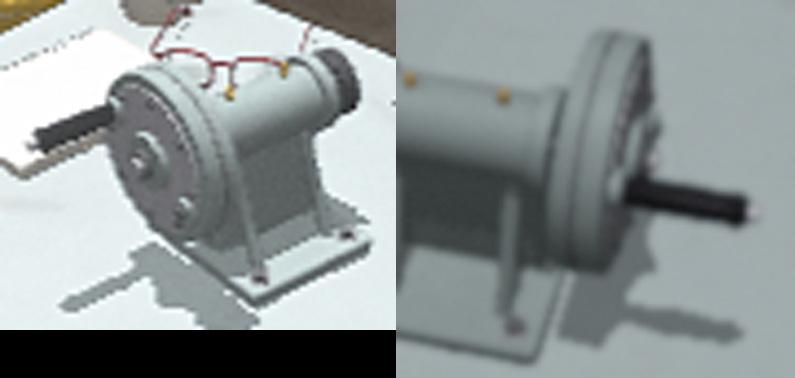

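The scene crop shows the hub at about (227.5,177) and the sleeve from (220,166.6) to (203,171.8). The side crop shows the sleeve from (256,230) to (283,234.5). The next step is to triangulate these.

```bash
cat > h.py <<'E'
from bench import telemetry, vision, arm
import cv2, numpy as np
from scipy.spatial.transform import Rotation as Ro
def P(n):
    c=vision.camera_info(n); return c["mtx"]@np.c_[c["R"],c["t"]]
def tri(a,b):
    X=cv2.triangulatePoints(P("scene"),P("side"),np.array(a,float).reshape(2,1),np.array(b,float).reshape(2,1)).ravel(); return X[:3]/X[3]
def proj(n,X):
    p=P(n)@np.r_[X,1]; return p[:2]/p[2]
def ray(n,px,ax,val):
    c=vision.camera_info(n); o=-c["R"].T@c["t"]; d=c["R"].T@np.linalg.solve(c["mtx"],[*px,1]); return o+d*(val-o[ax])/d[ax]
E
python3 - <<'E'
from h import *
for a,b in [((220,166.6),(255.7,230.2)),((203,171.8),(283.1,234.5)),((227.5,177),(259,216))]:
    X=tri(a,b); print(X.round(4),proj("scene",X)-a,proj("side",X)-b)
# foot top corners z=.014: scene
for p in [(253,301),(370,242)]: print("foot scene",ray("scene",(195+p[0]/4.4,140+p[1]/4.4),2,0.0))
print("foot side",ray("side",(200+(533-396)/4.2,185+363/4.2),2,0.0))
print("hub z=.12", ray("scene",(227.5,177),2,.12))
E
```

```text
[0.5541 0.1645 0.1411] [-0.29733581  0.17820841] [-0.4610324  -0.35858608]
[0.491  0.1794 0.1459] [-0.03369991  0.01750608] [-0.05175143 -0.03639702]
[0.5432 0.114  0.1296] [ 1.03736766 -0.64699612] [1.50293251 1.18369556]
foot scene [0.58872857 0.04892972 0.        ]
foot scene [0.71158018 0.02565363 0.        ]
foot side [0.60894473 0.18294421 0.        ]
hub z=.12 [0.54835846 0.12412588 0.12      ]
```

>>> arm_command --pt "-0.6 0.8 0 0 0 0 1" --pt "-0.6 0.8 0 0 0 0 1" --pt "-0.6 0.8 0 0 0 0 1" --pt "-0.6 0.8 0 0 0 0 1" --pt "-0.6 0.8 0 0 0 0 1" --pt "-0.6 0.8 0 0 0 0 1" --pt "-0.6 0.8 0 0 0 0 1" --pt "-0.6 0.8 0 0 0 0 1" --pt "-0.6 0.8 0 0 0 0 1" --pt "-0.6 0.8 0 0 0 0 1"

```text
clock: 0.93
tool_pos: [0.3811, 0.4051, 0.2497]
tcp_rot: [2.594, 1.77, -0.017]
contact_force: [0.3, 0.1, 0.0]
gripper_width: 0.0851
```

Run:
```python
from h import *
print("loupe",ray("scene",(188.5,185),2,.008),ray("side",(262,317),2,.008))
print("torch",ray("side",(247,147),2,.0)," marker",ray("side",(272,146),2,.0))
```

```text
loupe [0.53437278 0.31674875 0.008     ] [0.53224897 0.30682568 0.008     ]
torch [ 0.60045609 -0.34069427  0.        ]  marker [ 0.51172641 -0.35124444  0.        ]
```

>>> arm_command --pt "-0.66 0.74 0 0 0 0 1" --pt "-0.66 0.74 0 0 0 0 1" --pt "-0.66 0.74 0 0 0 0 1" --pt "-0.66 0.74 0 0 0 0 1" --pt "-0.66 0.74 0 0 0 0 1" --pt "-0.66 0.74 0 0 0 0 1" --pt "-0.66 0.74 0 0 0 0 1" --pt "-0.66 0.74 0 0 0 0 1" --pt "-0.66 0.74 0 0 0 0 1" --pt "-0.66 0.74 0 0 0 0 1"

```text
clock: 1.77
tool_pos: [0.4953, 0.1701, 0.2477]
tcp_rot: [2.594, 1.769, -0.027]
contact_force: [0.4, -1.0, -0.0]
gripper_width: 0.0854
```

>>> arm_command --pt "0 0 0 0 0 -0.06 1" --pt "0 0 0 0 0 -0.06 1" --pt "0 0 0 -0.074 0 0 1" --pt "0 0 0 -0.074 0 0 1" --pt "0 0 0 -0.074 0 0 1" --pt "0 0 0 0 0 0 1"

```text
clock: 2.27
tool_pos: [0.4994, 0.1589, 0.2458]
tcp_rot: [2.19, 1.816, 0.303]
contact_force: [-1.9, -0.3, -1.2]
gripper_width: 0.0853
```

```bash
cat >> h.py <<'E'
def st():
    s=telemetry.sense(); R=Ro.from_rotvec(s["tcp_rot"]).as_matrix(); return s,R,np.array(s["tool_pos"])
def wray(px,s,R,p,ax,val):
    c=vision.camera_info("wrist"); T=c["tool_from_camera"]; W=np.eye(4); W[:3,:3]=R; W[:3,3]=p; M=W@T
    d=M[:3,:3]@np.linalg.solve(c["mtx"],[*px,1]); o=M[:3,3]; return o+d*(val-o[ax])/d[ax]
E
python3 - <<'E'
from h import *
s,R,p=st(); print(s["joint_positions"],p,R.round(3).tolist())
im=vision.capture("wrist"); cv2.imwrite("pics/w1.png",im[:,:,::-1])
c=vision.camera_info("wrist"); 
for X in ([.5225,.172,.1435],[.577,.118,.12]):
    q=np.linalg.inv(c["tool_from_camera"])@np.r_[R.T@(np.array(X)-p),1]; u=c["mtx"]@q[:3]; print(u[:2]/u[2])
E
```

```text
[-0.7792326   0.11473972  0.22338988  2.13819628  0.36164321  0.67361784
  0.56483118] [0.49935971 0.15892765 0.24582437] [[0.188, 0.924, 0.334], [0.982, -0.171, -0.08], [-0.017, 0.343, -0.939]]
[281.55705995 181.5942072 ]
[236.85934457 218.69893599]
```

View pics/w1.png

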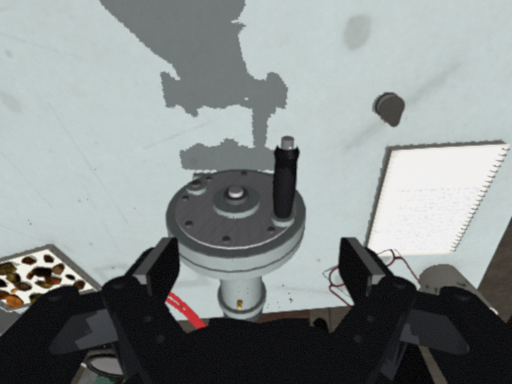

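The wrist view shows the sleeve from base (283,217) to tip (287,148), with the hub at (235,191). The predicted sleeve middle of (281.6,181.6) agrees within about 4 px.

Run:
```python
from h import *
s,R,p=st()
for z in (.1435,.147):
  b=wray((283.5,214),s,R,p,2,z); t=wray((287,149),s,R,p,2,z); m=(b+t)/2; d=b-t
  print(z,b,t,np.hypot(*d[:2]),np.degrees(np.arctan2(d[1],d[0])))
print("hub",wray((235,191),s,R,p,2,.12))
yaw=np.degrees(np.arctan2(-R[0,0],R[1,0])); print("tool yaw",yaw)
```

```text
0.1435 [0.55967636 0.16906303 0.1435    ] [0.49392869 0.18069784 0.1435    ] 0.06676919001217976 -10.035265824404568
0.147 [0.55665548 0.16926476 0.147     ] [0.49211551 0.18068587 0.147     ] 0.0655427365150294 -10.035265824404572
hub [0.54229193 0.12492959 0.12      ]
tool yaw -10.807724263197017
```

>>> arm_command --pt "0.45 -0.34 0 0 0 0 1" --pt "0.45 -0.34 0 0 0 0 1" --pt "0 0 0.8 0 0 0 1" --pt "0 0 0.8 0 0 0 1" --pt "0 0 0.8 0 0 0 1" --pt "0 0 0.7 0 0 0 1" --pt "0 0 0.4 0 0 0 1" --pt "0 0 0 0 0 0 1"

```text
clock: 2.98
tool_pos: [0.5247, 0.1797, 0.158]
tcp_rot: [2.206, 1.823, 0.291]
contact_force: [-0.4, -1.1, -0.6]
gripper_width: 0.0853
```

Run:
```python
from h import *
s,R,p=st(); d=np.array([.5199,.176,.150])-p; print(p,R.T@d/.025, s["contact_force"])
```

```text
[0.52468571 0.17969054 0.15796751] [-0.17707921 -0.2559305   0.25129587] [-0.42447266 -1.13625772 -0.57207195]
```

Now a small correction, then close with 60 N.

>>> arm_command --pt "-0.18 -0.26 0.25 0 0 0 1" --pt "0 0 0 0 0 0 1"

```text
clock: 3.15
tool_pos: [0.5207, 0.1751, 0.1497]
tcp_rot: [2.208, 1.821, 0.288]
contact_force: [-0.3, 0.4, 0.0]
gripper_width: 0.0853
```

>>> arm_command --pt "0 0 0 0 0 0 0" --pt "0 0 0 0 0 0 0" --pt "0 0 0 0 0 0 0" --pt "0 0 0 0 0 0 0" --pt "0 0 0 0 0 0 0" --pt "0 0 0 0 0 0 0" --pt "0 0 0 0 0 0 0" --pt "0 0 0 0 0 0 0" --newtons 60

```text
clock: 3.82
tool_pos: [0.5209, 0.1753, 0.153]
tcp_rot: [2.208, 1.821, 0.293]
contact_force: [2.0, 0.2, -2.9]
gripper_width: 0.0173
```

Run:
```python
from h import *
s,R,p=st(); print(p,R.round(3).tolist(), s["contact_force"],s["wrist_torque"],s["gripper_width"])
im=vision.capture("wrist"); cv2.imwrite("pics/w2.png",im[:,:,::-1])
```

```text
[0.52086067 0.1753022  0.15301448] [[0.192, 0.928, 0.319], [0.981, -0.178, -0.074], [-0.012, 0.327, -0.945]] [ 2.01597018  0.23805703 -2.89159564] [0.02234957 0.30217153 0.0911415 ] 0.017280729655862557
```

View pics/w2.png

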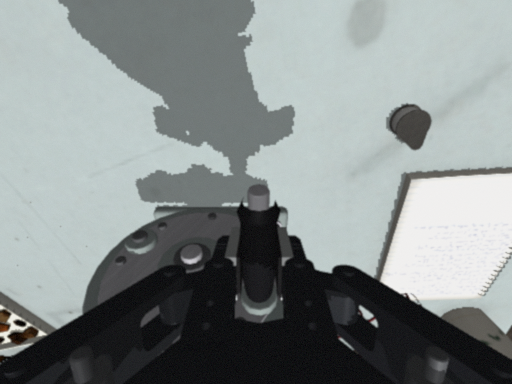

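The sleeve is in the jaws at 17.3 mm width, centred in the image near (260,245). Next is a first test turn, up and over.

>>> arm_command --pt "-0.061 0.028 -0.081 0 0 0 0" --pt "-0.061 0.028 -0.081 0 0 0 0" --pt "-0.061 0.028 -0.081 0 0 0 0" --pt "-0.061 0.028 -0.081 0 0 0 0" --pt "-0.061 0.028 -0.081 0 0 0 0"

```text
clock: 4.28
tool_pos: [0.5194, 0.1678, 0.164]
tcp_rot: [2.207, 1.822, 0.293]
contact_force: [2.5, -0.8, -2.9]
gripper_width: 0.0168
```

>>> arm_command --pt "-0.081 0.022 -0.063 0 0 0 0" --pt "-0.081 0.022 -0.063 0 0 0 0" --pt "-0.081 0.022 -0.063 0 0 0 0" --pt "-0.081 0.022 -0.063 0 0 0 0" --pt "-0.081 0.022 -0.063 0 0 0 0"

```text
clock: 4.7
tool_pos: [0.5172, 0.1564, 0.1735]
tcp_rot: [2.208, 1.821, 0.292]
contact_force: [2.3, -1.3, -5.0]
gripper_width: 0.0171
```

```bash
cat >> h.py <<'E'
V=np.array([.179,.984,0])
def vz(p): return float(V@p), float(p[2])
E
python3 - <<'E'
from h import *
for p in ([.5209,.1753,.153],): print(vz(np.array(p)))
s,R,p=st(); print(p,vz(p),s["tcp_rot"],s["contact_force"],s["wrist_torque"],s["joint_vel"],s["gripper_width"])
E
```

```text
(0.26573630000000004, 0.153)
[0.51715111 0.15636078 0.17348982] (0.24642905276374466, 0.17348982470279714) [2.20787505 1.82140174 0.29209014] [ 2.3033045  -1.32396832 -4.98868307] [-0.10947689  0.07599546  0.05951006] [ 0.04419917 -0.05871908  0.00242733  0.01850843 -0.01600461  0.03843661
  0.06728994] 0.017112257231082544
```

>>> arm_command --pt "-0.099 0.012 -0.034 0 0 0 0" --pt "-0.099 0.012 -0.034 0 0 0 0" --pt "-0.099 0.012 -0.034 0 0 0 0" --pt "-0.099 0.012 -0.034 0 0 0 0" --pt "-0.099 0.012 -0.034 0 0 0 0"

```text
clock: 5.12
tool_pos: [0.5147, 0.1435, 0.1789]
tcp_rot: [2.208, 1.822, 0.294]
contact_force: [3.2, -1.3, -5.3]
gripper_width: 0.0172
```

>>> arm_command --pt "-0.105 0.003 -0.009 0 0 0 0" --pt "-0.105 0.003 -0.009 0 0 0 0" --pt "-0.105 0.003 -0.009 0 0 0 0" --pt "-0.105 0.003 -0.009 0 0 0 0" --pt "-0.105 0.003 -0.009 0 0 0 0"

```text
clock: 5.53
tool_pos: [0.5121, 0.1304, 0.1805]
tcp_rot: [2.207, 1.824, 0.296]
contact_force: [5.1, 1.5, -7.6]
gripper_width: 0.0169
```

>>> arm_command --pt "-0.103 -0.006 0.017 0 0 0 0" --pt "-0.103 -0.006 0.017 0 0 0 0" --pt "-0.103 -0.006 0.017 0 0 0 0" --pt "-0.103 -0.006 0.017 0 0 0 0" --pt "-0.103 -0.006 0.017 0 0 0 0"

```text
clock: 5.95
tool_pos: [0.5098, 0.1185, 0.1787]
tcp_rot: [2.206, 1.826, 0.301]
contact_force: [4.6, 4.3, -8.5]
gripper_width: 0.0172
```

>>> arm_command --pt "-0.095 -0.015 0.042 0 0 0 0" --pt "-0.095 -0.015 0.042 0 0 0 0" --pt "-0.095 -0.015 0.042 0 0 0 0" --pt "-0.095 -0.015 0.042 0 0 0 0" --pt "-0.095 -0.015 0.042 0 0 0 0"

```text
clock: 6.37
tool_pos: [0.5076, 0.107, 0.1737]
tcp_rot: [2.205, 1.827, 0.305]
contact_force: [0.6, 4.6, -1.9]
gripper_width: 0.0168
```

Run:
```python
from h import *
s,R,p=st(); print(p,vz(p),R.round(3).tolist(),s["contact_force"],s["joint_positions"],s["gripper_width"])
```

```text
[0.50761875 0.10699473 0.17369908] (0.19614657204802366, 0.1736990775209249) [[0.186, 0.928, 0.324], [0.982, -0.174, -0.066], [-0.005, 0.33, -0.944]] [ 0.63226417  4.58113304 -1.87133898] [-0.64924004  0.21465307  0.22978506  2.22684303  0.34241189  0.45474392
  0.66335576] 0.016824787598715828
```

>>> arm_command --pt "-0.083 -0.021 0.06 0 0 0 0" --pt "-0.083 -0.021 0.06 0 0 0 0" --pt "-0.083 -0.021 0.06 0 0 0 0" --pt "-0.083 -0.021 0.06 0 0 0 0" --pt "-0.083 -0.021 0.06 0 0 0 0"

```text
clock: 6.78
tool_pos: [0.5056, 0.0965, 0.1655]
tcp_rot: [2.204, 1.828, 0.307]
contact_force: [-1.0, 5.2, -0.4]
gripper_width: 0.0172
```

>>> arm_command --pt "-0.064 -0.027 0.078 0 0 0 0" --pt "-0.064 -0.027 0.078 0 0 0 0" --pt "-0.064 -0.027 0.078 0 0 0 0" --pt "-0.064 -0.027 0.078 0 0 0 0" --pt "-0.064 -0.027 0.078 0 0 0 0"

```text
clock: 7.2
tool_pos: [0.5041, 0.0883, 0.1545]
tcp_rot: [2.204, 1.829, 0.309]
contact_force: [-2.0, 5.4, 3.2]
gripper_width: 0.0167
```

>>> arm_command --pt "-0.04 -0.032 0.092 0 0 0 0" --pt "-0.04 -0.032 0.092 0 0 0 0" --pt "-0.04 -0.032 0.092 0 0 0 0" --pt "-0.04 -0.032 0.092 0 0 0 0" --pt "-0.04 -0.032 0.092 0 0 0 0"

```text
clock: 7.62
tool_pos: [0.5031, 0.0834, 0.1415]
tcp_rot: [2.203, 1.83, 0.31]
contact_force: [-3.5, 5.7, 5.2]
gripper_width: 0.0168
```

>>> arm_command --pt "-0.014 -0.034 0.098 0 0 0 0" --pt "-0.014 -0.034 0.098 0 0 0 0" --pt "-0.014 -0.034 0.098 0 0 0 0" --pt "-0.014 -0.034 0.098 0 0 0 0" --pt "-0.014 -0.034 0.098 0 0 0 0"

```text
clock: 8.03
tool_pos: [0.5028, 0.082, 0.1279]
tcp_rot: [2.203, 1.831, 0.312]
contact_force: [-5.4, 5.4, 7.6]
gripper_width: 0.0169
```

Run:
```python
from h import *
s,R,p=st(); v,z=vz(p); print(np.degrees(np.arctan2(v-.221,z-.1305)),np.hypot(v-.221,z-.1305),R.round(3).tolist(),s["contact_force"],s["joint_positions"],s["gripper_width"])
```

```text
-92.9726329674789 0.05032719459789264 [[0.183, 0.927, 0.327], [0.983, -0.172, -0.061], [-0.001, 0.332, -0.943]] [-5.35599275  5.44550898  7.5641847 ] [-0.61415032  0.28856038  0.25411451  2.28898242  0.36754028  0.30408482
  0.66998762] 0.016874393153687425
```

>>> arm_command --pt "0 0 0 0.04 0 0 0" --pt "0 0 0 0.04 0 0 0" --pt "0 0 0 0 0 0 0"

```text
clock: 8.28
tool_pos: [0.5028, 0.0819, 0.1274]
tcp_rot: [2.285, 1.903, 0.196]
contact_force: [-7.2, 6.5, 6.2]
gripper_width: 0.0171
```

Run:
```python
from h import *
s,R,p=st(); v,z=vz(p); print(np.degrees(np.arctan2(v-.221,z-.1305)),np.hypot(v-.221,z-.1305),R.round(3).tolist(),s["contact_force"],s["joint_positions"],s["gripper_width"])
```

```text
-93.54592268700182 0.05047102029019238 [[0.181, 0.962, 0.203], [0.983, -0.177, -0.04], [-0.002, 0.207, -0.978]] [-7.2091138   6.47964322  6.24343967] [-0.42455308  0.31153025  0.08951048  2.19821337  0.17694243  0.4596195
  0.89507872] 0.0170722809361543
```

>>> arm_command --pt "0.02 -0.022 0.101 0 0 0 0" --pt "0.02 -0.022 0.101 0 0 0 0" --pt "0.02 -0.022 0.101 0 0 0 0" --pt "0.02 -0.022 0.101 0 0 0 0" --pt "0.02 -0.022 0.101 0 0 0 0"

```text
clock: 8.7
tool_pos: [0.5033, 0.0844, 0.1145]
tcp_rot: [2.291, 1.898, 0.198]
contact_force: [-5.6, 5.3, 10.1]
gripper_width: 0.0171
```

>>> arm_command --pt "0.046 -0.02 0.092 0 0 0 0" --pt "0.046 -0.02 0.092 0 0 0 0" --pt "0.046 -0.02 0.092 0 0 0 0" --pt "0.046 -0.02 0.092 0 0 0 0" --pt "0.046 -0.02 0.092 0 0 0 0"

```text
clock: 9.12
tool_pos: [0.5042, 0.0895, 0.1035]
tcp_rot: [2.293, 1.894, 0.2]
contact_force: [-5.1, 4.1, 12.9]
gripper_width: 0.0171
```

>>> arm_command --pt "0.069 -0.016 0.077 0 0 0 0" --pt "0.069 -0.016 0.077 0 0 0 0" --pt "0.069 -0.016 0.077 0 0 0 0" --pt "0.069 -0.016 0.077 0 0 0 0" --pt "0.069 -0.016 0.077 0 0 0 0"

```text
clock: 9.53
tool_pos: [0.5056, 0.0962, 0.0949]
tcp_rot: [2.294, 1.888, 0.198]
contact_force: [-6.1, 2.1, 15.2]
gripper_width: 0.0168
```

>>> arm_command --pt "0.087 -0.012 0.057 0 0 0 0" --pt "0.087 -0.012 0.057 0 0 0 0" --pt "0.087 -0.012 0.057 0 0 0 0" --pt "0.087 -0.012 0.057 0 0 0 0" --pt "0.087 -0.012 0.057 0 0 0 0"

```text
clock: 9.95
tool_pos: [0.5068, 0.1027, 0.0893]
tcp_rot: [2.295, 1.881, 0.193]
contact_force: [-7.2, 1.1, 16.3]
gripper_width: 0.017
```

Run:
```python
from h import *
s,R,p=st(); v,z=vz(p); print(np.degrees(np.arctan2(v-.221,z-.1305)),np.hypot(v-.221,z-.1305),R.round(3).tolist(),s["contact_force"],s["joint_positions"],s["gripper_width"])
```

```text
-144.71302379156288 0.05052668459710636 [[0.197, 0.959, 0.205], [0.98, -0.191, -0.047], [-0.006, 0.21, -0.978]] [-7.15737588  1.08013193 16.30297838] [-0.49516212  0.39707315  0.12207575  2.20264917  0.20269921  0.37771199
  0.80412459] 0.01696842966768913
```

Progress fell off and the forces rose, so I'll check for contact.

Run:
```python
from h import *
a=vision.capture("scene"); b=vision.capture("wrist"); c=vision.capture("side")
f=lambda i,s:cv2.resize(i[:,:,::-1],s,interpolation=cv2.INTER_CUBIC)
o=np.zeros((600,800,3),np.uint8); o[:300,:400]=f(a[130:220,165:285],(400,300)); o[:300,400:]=f(c[175:265,205:325],(400,300)); o[300:,:400]=f(b,(400,300)); o[300:,400:]=f(b[150:330,130:370],(400,300))
cv2.imwrite("pics/c1.png",o)
```

```text
(no output)
```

View pics/c1.png

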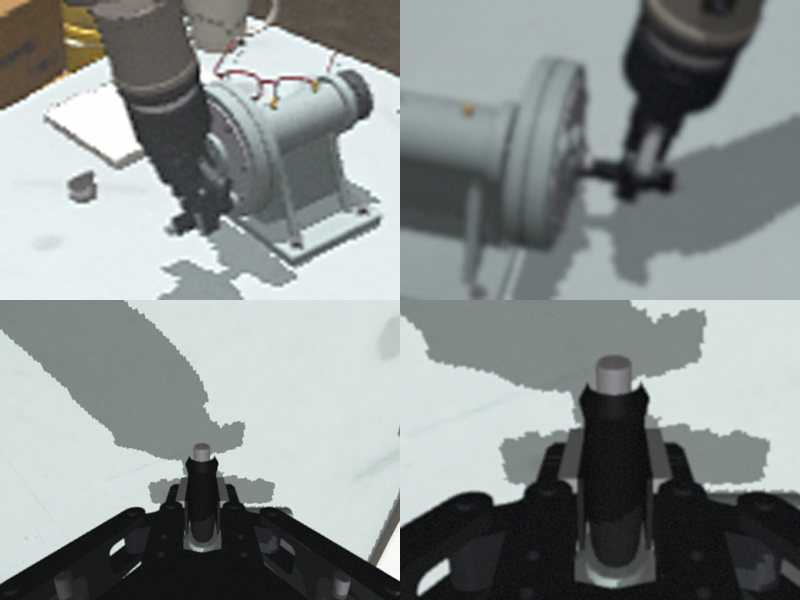

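No contact is visible: the gripper stays clear of the drum in the side crop, and the sleeve is well inside the pads. I'll carry on with a slight inward bias to relieve the radial push.

>>> arm_command --pt "0.115 -0.004 0.02 0 0 -0.012 0" --pt "0.115 -0.004 0.02 0 0 0 0" --pt "0.115 -0.004 0.02 0 0 0 0" --pt "0.115 -0.003 0.015 0 0 0 0" --pt "0.115 -0.003 0.015 0 0 0 0"

```text
clock: 10.52
tool_pos: [0.5074, 0.1058, 0.0874]
tcp_rot: [2.285, 1.883, 0.172]
contact_force: [-6.1, -1.5, 13.8]
gripper_width: 0.0171
```

Run:
```python
from h import *
s,R,p=st(); v,z=vz(p); print(np.degrees(np.arctan2(v-.221,z-.1305)),np.hypot(v-.221,z-.1305),R.round(3).tolist(),s["contact_force"],s["joint_positions"],s["gripper_width"])
```

```text
-148.82215575031816 0.05033108035394796 [[0.193, 0.961, 0.199], [0.981, -0.185, -0.061], [-0.022, 0.207, -0.978]] [-6.10983014 -1.54614707 13.78270589] [-0.51803903  0.40589449  0.13454276  2.19502655  0.21521433  0.39045142
  0.78714235] 0.017095177822892316
```

>>> arm_command --pt "0.2 -0.004 0.02 0 0 0 0" --pt "0.2 -0.004 0.02 0 0 0 0" --pt "0.2 -0.004 0.02 0 0 0 0" --pt "0.2 -0.004 0.02 0 0 0 0" --pt "0.2 -0.003 0.015 0 0 0 0"

```text
clock: 10.93
tool_pos: [0.5089, 0.1133, 0.0839]
tcp_rot: [2.294, 1.859, 0.139]
contact_force: [-5.4, -5.7, 13.0]
gripper_width: 0.017
```

Run:
```python
from h import *
s,R,p=st(); v,z=vz(p); print(np.degrees(np.arctan2(v-.221,z-.1305)),np.hypot(v-.221,z-.1305),R.round(3).tolist(),s["contact_force"],s["joint_positions"],s["joint_vel"],s["wrist_torque"])
```

```text
-158.39931898726743 0.0501221405530431 [[0.211, 0.959, 0.189], [0.977, -0.198, -0.084], [-0.044, 0.202, -0.978]] [-5.41736032 -5.68647459 12.96536856] [-0.56086623  0.42407018  0.15798671  2.17869782  0.22571026  0.41350172
  0.74036813] [-0.09883218  0.04371555  0.05077919 -0.04201694  0.02532935  0.06135126
 -0.10431696] [-1.0976552   0.54005971 -0.01783479]
```

>>> arm_command --pt "0.22 0 0 0 0.01 -0.009 0" --pt "0.22 0 0 0 0.01 -0.009 0" --pt "0.22 0 0 0 0.01 -0.009 0" --pt "0.22 0 0 0 0.01 -0.009 0" --pt "0.22 0 0 0 0.01 -0.009 0"

```text
clock: 11.35
tool_pos: [0.5097, 0.1201, 0.0812]
tcp_rot: [2.266, 1.947, 0.183]
contact_force: [-5.5, -5.8, 12.8]
gripper_width: 0.0169
```

>>> arm_command --pt "0.22 0.004 -0.02 0 0.01 -0.009 0" --pt "0.22 0.004 -0.02 0 0.01 -0.009 0" --pt "0.22 0.004 -0.02 0 0.01 -0.009 0" --pt "0.22 0.004 -0.02 0 0.01 -0.009 0" --pt "0.22 0.004 -0.02 0 0.01 -0.009 0"

```text
clock: 11.77
tool_pos: [0.51, 0.1213, 0.081]
tcp_rot: [2.251, 2.017, 0.227]
contact_force: [-1.1, -8.5, 6.8]
gripper_width: 0.0168
```

Run:
```python
from h import *
s,R,p=st(); v,z=vz(p); print(np.degrees(np.arctan2(v-.221,z-.1305)),np.hypot(v-.221,z-.1305),R.round(3).tolist(),s["contact_force"],s["joint_positions"],s["wrist_torque"])
```

```text
-168.2083632665651 0.05060242454704158 [[0.106, 0.977, 0.184], [0.994, -0.111, 0.017], [0.037, 0.181, -0.983]] [-1.09597427 -8.46948248  6.83729821] [-0.3858075   0.418677    0.00298595  2.17917942  0.14406049  0.36869071
  0.94841673] [-1.76504031  0.15632964 -1.48076513]
```

>>> arm_command --pt "0.3 0 0 0 -0.012 0.024 0" --pt "0.35 0 0 0 -0.012 0.024 0" --pt "0.35 0 0 0 0 0 0" --pt "0.35 0 0 0 0 0 0"

```text
clock: 12.1
tool_pos: [0.5115, 0.132, 0.0795]
tcp_rot: [2.339, 1.875, 0.148]
contact_force: [-6.6, -8.7, 18.5]
gripper_width: 0.0166
```

```bash
cat >> h.py <<'E'
def rep():
    s,R,p=st(); v,z=vz(p); a=np.arctan2(v-.221,z-.1305); F=np.array(s["contact_force"]); Fv=V@F
    print("a %.1f r %.4f Ft %.1f Fr %.1f"%(np.degrees(a),np.hypot(v-.221,z-.1305),Fv*-np.cos(a)+F[2]*np.sin(a),Fv*np.sin(a)+F[2]*np.cos(a)),"u %.4f"%(np.array([.984,-.179,0])@p),R.round(3).tolist(),"q",s["joint_positions"].round(2),"T",s["wrist_torque"].round(2),s["gripper_width"])
E
python3 -c "from h import *; rep()"
```

```text
a 179.5 r 0.0510 Ft -9.6 Fr -18.6 u 0.4797 [[0.218, 0.962, 0.164], [0.976, -0.213, -0.048], [-0.011, 0.17, -0.985]] q [-0.52  0.44  0.1   2.15  0.17  0.43  0.77] T [-1.93  0.77 -0.22] 0.016554008605418735
```

>>> arm_command --pt "0.33 0.02 -0.1 0 0.004 -0.012 0" --pt "0.33 0.02 -0.1 0 0.004 -0.012 0" --pt "0.33 0.02 -0.1 0 0.004 -0.006 0" --pt "0.33 0.03 -0.12 0 0.004 -0.006 0"

```text
clock: 12.43
tool_pos: [0.5133, 0.1417, 0.082]
tcp_rot: [2.306, 1.921, 0.121]
contact_force: [4.7, -7.7, -16.0]
gripper_width: 0.0171
```

```bash
python3 -c "from h import *; rep()"
```

```text
a 168.0 r 0.0495 Ft -9.9 Fr 14.2 u 0.4797 [[0.183, 0.972, 0.149], [0.983, -0.177, -0.054], [-0.026, 0.157, -0.987]] q [-0.52  0.45  0.09  2.13  0.17  0.47  0.79] T [-1.43 -0.67 -0.75] 0.017143809310891486
```

>>> arm_command --pt "0.3 0.01 -0.07 0 0.008 -0.006 0" --pt "0.3 0.015 -0.085 0 0.008 -0.006 0" --pt "0.3 0.015 -0.1 0 0.008 -0.006 0" --pt "0.29 0.02 -0.11 0 0.004 -0.006 0"

```text
clock: 12.77
tool_pos: [0.5139, 0.1475, 0.0835]
tcp_rot: [2.3, 1.954, 0.118]
contact_force: [4.5, -5.7, -13.3]
gripper_width: 0.0166
```

```bash
python3 -c "from h import *; rep()"
```

```text
a 161.0 r 0.0497 Ft -8.9 Fr 11.0 u 0.4792 [[0.163, 0.977, 0.138], [0.987, -0.158, -0.042], [-0.019, 0.143, -0.99]] q [-0.5   0.45  0.06  2.11  0.15  0.48  0.83] T [-1.17 -0.63 -0.41] 0.016617725563907525
```

>>> arm_command --pt "0.32 0.01 -0.09 0 0.004 0 0" --pt "0.32 0.015 -0.1 0 0.004 0 0" --pt "0.31 0.015 -0.12 0 0.004 0 0" --pt "0.3 0.02 -0.13 0 0.004 0 0"

```text
clock: 13.1
tool_pos: [0.5156, 0.1557, 0.0869]
tcp_rot: [2.322, 1.937, 0.102]
contact_force: [2.9, -5.7, -9.1]
gripper_width: 0.0171
```

```bash
python3 -c "from h import *; rep()"
```

```text
a 150.7 r 0.0500 Ft -8.9 Fr 5.4 u 0.4795 [[0.181, 0.976, 0.126], [0.983, -0.176, -0.046], [-0.023, 0.132, -0.991]] q [-0.52  0.45  0.06  2.09  0.14  0.51  0.81] T [-1.06 -0.42  0.03] 0.01710505204549611
```

>>> arm_command --pt "0.27 0.02 -0.18 -0.01 0.004 0 0" --pt "0.26 0.025 -0.2 -0.01 0.004 0 0" --pt "0.25 0.025 -0.21 -0.01 0.004 0 0" --pt "0.24 0.03 -0.22 -0.01 0.004 0 0"

```text
clock: 13.43
tool_pos: [0.518, 0.1709, 0.0994]
tcp_rot: [2.293, 1.905, 0.168]
contact_force: [2.8, -4.3, -6.3]
gripper_width: 0.0168
```

>>> arm_command --pt "0.21 0.035 -0.23 -0.01 0.004 0 0" --pt "0.2 0.035 -0.23 -0.01 0.004 0 0" --pt "0.19 0.035 -0.23 -0.01 0.004 0 0" --pt "0.18 0.035 -0.23 -0.01 0.004 0 0"

```text
clock: 13.77
tool_pos: [0.52, 0.1801, 0.1197]
tcp_rot: [2.263, 1.867, 0.237]
contact_force: [3.5, -6.3, -5.2]
gripper_width: 0.0169
```

```bash
python3 -c "from h import *; rep()"
```

```text
a 102.4 r 0.0505 Ft -6.3 Fr -4.3 u 0.4794 [[0.19, 0.95, 0.248], [0.982, -0.184, -0.05], [-0.002, 0.253, -0.968]] q [-0.68  0.38  0.16  2.13  0.25  0.45  0.63] T [-1.11  0.06 -0.16] 0.016860557406021888
```

```bash
cat > data.txt <<'E'
.5194 .1678 .1640 2.5 -.8 -2.9
.5172 .1564 .1735 2.3 -1.3 -5.0
.5147 .1435 .1789 3.2 -1.3 -5.3
.5121 .1304 .1805 5.1 1.5 -7.6
.5098 .1185 .1787 4.6 4.3 -8.5
.5076 .1070 .1737 .6 4.6 -1.9
.5056 .0965 .1655 -1 5.2 -.4
.5041 .0883 .1545 -2 5.4 3.2
.5031 .0834 .1415 -3.5 5.7 5.2
.5028 .0820 .1279 -5.4 5.4 7.6
.5033 .0844 .1145 -5.6 5.3 10.1
.5042 .0895 .1035 -5.1 4.1 12.9
.5056 .0962 .0949 -6.1 2.1 15.2
.5068 .1027 .0893 -7.2 1.1 16.3
.5074 .1058 .0874 -6.1 -1.5 13.8
.5089 .1133 .0839 -5.4 -5.7 13.0
.5097 .1201 .0812 -5.5 -5.8 12.8
.5115 .1320 .0795 -6.6 -8.7 18.5
.5133 .1417 .0820 4.7 -7.7 -16.0
.5139 .1475 .0835 4.5 -5.7 -13.3
.5156 .1557 .0869 2.9 -5.7 -9.1
.5180 .1709 .0994 2.8 -4.3 -6.3
.5200 .1801 .1197 3.5 -6.3 -5.2
E
cat > fit.py <<'E'
from h import *
d=np.loadtxt("data.txt"); P3=d[:,:3]; F=d[:,3:6]; sg=d[:,6] if d.shape[1]>6 else np.ones(len(d)); v=P3@V; z=P3[:,2]
c=np.linalg.lstsq(np.c_[2*v,2*z,np.ones(len(v))],v**2+z**2,rcond=None)[0]; print("centre",c[:2],"r",np.sqrt(c[2]+c[0]**2+c[1]**2))
a=np.arctan2(v-c[0],z-c[1]); Fv=F@V; M=-(Fv*-np.cos(a)+F[:,2]*np.sin(a))
B=np.c_[sg,np.sin(a),np.cos(a)]
k=np.linalg.lstsq(B,M,rcond=None)[0]; res=M-B@k; w=abs(res)<2.2*res.std(); k=np.linalg.lstsq(B[w],M[w],rcond=None)[0]
dl=np.degrees(np.arctan2(k[2],k[1])); print("drag N",k[0],"A",np.hypot(k[1],k[2]),"delta",dl,"handle angle for heavy down",(180-dl+180)%360-180,"rms",res[w].std())
print(np.c_[np.degrees(a),M,M-B@k].round(1).tolist())
E
python3 fit.py
```

```text
centre [0.22091902 0.13029094] r 0.050155584589409136
drag N 5.845923559575373 A 4.2610331882112575 delta -106.8508599777228 handle angle for heavy down -73.14914002227721 rms 0.4584731972244842
[[47.8, 1.9, -0.3], [30.6, 1.8, 0.1], [14.3, 0.6, -1.0], [-1.1, 2.2, 0.5], [-15.1, 2.7, 0.4], [-29.7, 3.1, 0.2], [-45.2, 3.2, -0.7], [-61.1, 5.2, 0.2], [-77.1, 6.2, 0.0], [-92.7, 7.4, 0.1], [-108.3, 8.3, -0.0], [-122.2, 9.3, 0.2], [-134.7, 10.1, 0.5], [-144.6, 9.6, -0.3], [-148.8, 9.3, -0.6], [-158.4, 10.9, 0.8], [-166.8, 9.4, -0.7], [179.4, 9.5, -0.4], [167.9, 10.0, 0.4], [160.9, 8.9, -0.4], [150.5, 8.9, 0.1], [127.7, 7.3, -0.1], [102.1, 6.3, 0.8]]
```

The fit gives drag 5.85 N (0.29 N m, as stated) and weight 4.26 N (0.213 N m, in range). The heavy side is down with the handle at about -73°. I'll go there in the opposite sense, via the bottom, as an independent check.

>>> arm_command --pt "-0.055 -0.038 0.145 0 0 0 0" --pt "-0.055 -0.038 0.145 0 0 0 0" --pt "-0.055 -0.038 0.145 0 0 0 0" --pt "-0.06 -0.037 0.143 0 0 0 0" --pt "-0.06 -0.037 0.143 0 0 0 0"

```text
clock: 14.18
tool_pos: [0.5189, 0.1739, 0.1038]
tcp_rot: [2.261, 1.866, 0.245]
contact_force: [-2.3, -2.0, 6.7]
gripper_width: 0.0167
```

>>> arm_command --pt "-0.085 -0.034 0.132 0 0 0 0" --pt "-0.085 -0.034 0.132 0 0 0 0" --pt "-0.085 -0.034 0.132 0 0 0 0" --pt "-0.085 -0.034 0.132 0 0 0 0"

```text
clock: 14.52
tool_pos: [0.5168, 0.1632, 0.0907]
tcp_rot: [2.261, 1.862, 0.243]
contact_force: [-5.0, -4.5, 11.6]
gripper_width: 0.0168
```

```bash
python3 -c "from h import *; rep()"
```

```text
a 141.1 r 0.0511 Ft 3.1 Fr -12.4 u 0.4793 [[0.192, 0.948, 0.253], [0.981, -0.185, -0.051], [-0.002, 0.258, -0.966]] q [-0.66  0.42  0.18  2.17  0.27  0.36  0.62] T [-0.89  0.85 -0.13] 0.016815110686624394
```

>>> arm_command --pt "-0.13 -0.015 0.058 0 0 0 0" --pt "-0.13 -0.015 0.058 0 0 0 0" --pt "-0.13 -0.015 0.058 0 0 0 0" --pt "-0.13 -0.015 0.058 0 0 0 0"

```text
clock: 14.85
tool_pos: [0.5148, 0.1532, 0.0847]
tcp_rot: [2.258, 1.868, 0.251]
contact_force: [-0.8, 2.6, 2.4]
gripper_width: 0.0168
```

>>> arm_command --pt "-0.146 -0.005 0.02 0 0 0 0" --pt "-0.146 -0.005 0.02 0 0 0 0" --pt "-0.146 -0.005 0.02 0 0 0 0" --pt "-0.146 -0.005 0.02 0 0 0 0"

```text
clock: 15.18
tool_pos: [0.5126, 0.1403, 0.0811]
tcp_rot: [2.259, 1.869, 0.257]
contact_force: [1.2, 2.1, -4.7]
gripper_width: 0.0172
```

>>> arm_command --pt "-0.15 0.003 -0.01 0 0 0 0" --pt "-0.15 0.003 -0.01 0 0 0 0" --pt "-0.15 0.005 -0.02 0 0 0 0" --pt "-0.15 0.005 -0.02 0 0 0 0"

```text
clock: 15.52
tool_pos: [0.5091, 0.1216, 0.0809]
tcp_rot: [2.263, 1.863, 0.251]
contact_force: [-0.5, 1.6, 3.7]
gripper_width: 0.0167
```

```bash
python3 -c "from h import *; rep()"
```

```text
a -168.4 r 0.0506 Ft 0.7 Fr -3.9 u 0.4792 [[0.191, 0.948, 0.255], [0.981, -0.186, -0.045], [0.004, 0.259, -0.966]] q [-0.58  0.41  0.17  2.23  0.28  0.3   0.68] T [0.57 0.57 0.07] 0.016712001473308855
```

>>> arm_command --pt "-0.113 0.01 -0.038 0 0 0 0" --pt "-0.113 0.01 -0.038 0 0 0 0" --pt "-0.113 0.01 -0.038 0 0 0 0" --pt "-0.113 0.01 -0.038 0 0 0 0"

```text
clock: 15.85
tool_pos: [0.5065, 0.1083, 0.0859]
tcp_rot: [2.264, 1.861, 0.25]
contact_force: [-0.9, 3.1, 1.3]
gripper_width: 0.0172
```

>>> arm_command --pt "-0.1 0.017 -0.063 0 0 0 0" --pt "-0.1 0.017 -0.063 0 0 0 0" --pt "-0.1 0.017 -0.063 0 0 0 0" --pt "-0.1 0.017 -0.063 0 0 0 0"

```text
clock: 16.18
tool_pos: [0.5044, 0.0979, 0.0935]
tcp_rot: [2.264, 1.862, 0.252]
contact_force: [0.6, 3.5, 0.9]
gripper_width: 0.017
```

>>> arm_command --pt "-0.082 0.023 -0.085 0 0 0 0" --pt "-0.082 0.023 -0.085 0 0 0 0" --pt "-0.082 0.023 -0.085 0 0 0 0" --pt "-0.082 0.023 -0.085 0 0 0 0"

```text
clock: 16.52
tool_pos: [0.5029, 0.0899, 0.1033]
tcp_rot: [2.263, 1.863, 0.254]
contact_force: [0.0, 4.1, 0.8]
gripper_width: 0.0168
```

```bash
python3 -c "from h import *; rep()"
```

```text
a -122.6 r 0.0505 Ft 1.5 Fr -3.8 u 0.4788 [[0.191, 0.947, 0.257], [0.982, -0.186, -0.044], [0.006, 0.261, -0.965]] q [-0.5   0.35  0.14  2.25  0.27  0.33  0.76] T [0.98 0.51 0.15] 0.016823952757271936
```

>>> arm_command --pt "-0.05 0.028 -0.105 0 0 0 0" --pt "-0.05 0.028 -0.105 0 0 0 0" --pt "-0.05 0.028 -0.105 0 0 0 0" --pt "-0.05 0.028 -0.105 0 0 0 0"

```text
clock: 16.85
tool_pos: [0.5018, 0.0845, 0.1151]
tcp_rot: [2.263, 1.863, 0.254]
contact_force: [2.2, 3.7, -1.7]
gripper_width: 0.0169
```

>>> arm_command --pt "-0.023 0.031 -0.115 0 0 0 0" --pt "-0.023 0.031 -0.115 0 0 0 0" --pt "-0.023 0.031 -0.115 0 0 0 0" --pt "-0.023 0.031 -0.115 0 0 0 0"

```text
clock: 17.18
tool_pos: [0.5014, 0.0822, 0.1281]
tcp_rot: [2.263, 1.864, 0.255]
contact_force: [2.5, 5.8, -4.6]
gripper_width: 0.0167
```

>>> arm_command --pt "0.006 0.033 -0.125 0 0 0 0" --pt "0.006 0.033 -0.125 0 0 0 0" --pt "0.006 0.033 -0.125 0 0 0 0" --pt "0.006 0.033 -0.125 0 0 0 0"

```text
clock: 17.52
tool_pos: [0.5016, 0.0835, 0.1421]
tcp_rot: [2.263, 1.865, 0.257]
contact_force: [3.6, 5.7, -7.3]
gripper_width: 0.0171
```

```bash
python3 -c "from h import *; rep()"
```

```text
a -76.7 r 0.0504 Ft 5.6 Fr -7.8 u 0.4786 [[0.19, 0.947, 0.258], [0.982, -0.185, -0.042], [0.008, 0.261, -0.965]] q [-0.47  0.27  0.12  2.23  0.24  0.43  0.81] T [1.35 0.15 0.25] 0.017052361552601186
```

```bash
sed -i 's/$/ 1/' data.txt; cat >> data.txt <<'E'
.5189 .1739 .1038 -2.3 -2 6.7 -1
.5168 .1632 .0907 -5 -4.5 11.6 -1
.5148 .1532 .0847 -.8 2.6 2.4 -1
.5126 .1403 .0811 1.2 2.1 -4.7 -1
.5091 .1216 .0809 -.5 1.6 3.7 -1
.5065 .1083 .0859 -.9 3.1 1.3 -1
.5044 .0979 .0935 .6 3.5 .9 -1
.5029 .0899 .1033 0 4.1 .8 -1
.5018 .0845 .1151 2.2 3.7 -1.7 -1
.5014 .0822 .1281 2.5 5.8 -4.6 -1
.5016 .0835 .1421 3.6 5.7 -7.3 -1
E
python3 fit.py
```

```text
centre [0.22097472 0.13023757] r 0.0502356471661347
drag N 5.777057573703687 A 4.3721897115484545 delta -107.31368127977294 handle angle for heavy down -72.68631872022706 rms 0.4780548474146965
[[47.7, 1.9, -0.1], [30.5, 1.8, 0.3], [14.3, 0.6, -0.8], [-1.1, 2.2, 0.6], [-15.1, 2.7, 0.6], [-29.7, 3.1, 0.3], [-45.2, 3.2, -0.6], [-61.0, 5.2, 0.3], [-77.0, 6.2, 0.1], [-92.7, 7.4, 0.1], [-108.2, 8.3, -0.0], [-122.1, 9.3, 0.2], [-134.6, 10.1, 0.5], [-144.5, 9.6, -0.3], [-148.7, 9.4, -0.7], [-158.3, 10.9, 0.8], [-166.7, 9.5, -0.7], [179.5, 9.6, -0.4], [167.9, 9.9, 0.4], [160.9, 8.9, -0.4], [150.5, 8.9, 0.1], [127.7, 7.3, -0.0], [102.1, 6.2, 0.9], [121.6, -4.5, 0.2], [140.9, -3.2, 0.2], [154.3, -3.2, -0.6], [169.8, -1.4, 0.5], [-168.3, -0.7, 0.7], [-151.8, -1.9, -0.5], [-136.9, -2.0, -0.1], [-122.4, -1.5, 1.0], [-107.5, -2.8, 0.4], [-92.4, -4.9, -0.6], [-76.4, -5.6, -0.1]]
```

Both directions agree on -72.7°, and the handle is at -76.4°. I'll nudge it about 3° and hold.

>>> arm_command --pt "0.02 0.03 -0.125 0 0 0 0" --pt "0 0 0 0 0 0 0" --pt "0 0 0 0 0 0 0" --pt "0 0 0 0 0 0 0" --pt "0 0 0 0 0 0 0"

```text
clock: 17.93
tool_pos: [0.5018, 0.0848, 0.1462]
tcp_rot: [2.262, 1.865, 0.259]
contact_force: [2.5, 2.7, -4.8]
gripper_width: 0.0171
```

>>> arm_command --pt "0 0 0 0 0 0 0" --pt "0 0 0 0 0 0 0" --pt "0 0 0 0 0 0 0" --pt "0 0 0 0 0 0 0" --pt "0 0 0 0 0 0 0" --pt "0 0 0 0 0 0 0"

```text
clock: 18.43
tool_pos: [0.5018, 0.0847, 0.1462]
tcp_rot: [2.263, 1.865, 0.259]
contact_force: [2.6, 3.4, -3.7]
gripper_width: 0.0171
```

Run:
```python
from h import *
rep(); print(telemetry.sense()["joint_vel"].round(4))
a=vision.capture("scene"); b=vision.capture("wrist"); c=vision.capture("side")
f=lambda i,s:cv2.resize(i[:,:,::-1],s,interpolation=cv2.INTER_CUBIC)
o=np.zeros((600,800,3),np.uint8); o[:300,:400]=f(a,(400,300)); o[:300,400:]=f(c,(400,300)); o[300:,:400]=f(b,(400,300)); o[300:,400:]=f(c[175:265,205:325],(400,300))
cv2.imwrite("pics/f1.png",o); rep()
```

```text
a -71.8 r 0.0503 Ft 2.3 Fr -4.8 u 0.4786 [[0.19, 0.947, 0.258], [0.982, -0.186, -0.041], [0.009, 0.261, -0.965]] q [-0.47  0.26  0.12  2.23  0.24  0.44  0.81] T [0.87 0.28 0.02] 0.01709709498697118
[ 0.001  -0.0011 -0.0015 -0.0005  0.0015  0.0001  0.0004]
a -71.8 r 0.0503 Ft 2.1 Fr -5.4 u 0.4786 [[0.19, 0.947, 0.258], [0.982, -0.185, -0.041], [0.009, 0.261, -0.965]] q [-0.47  0.26  0.12  2.23  0.24  0.44  0.81] T [0.81 0.32 0.07] 0.0171563933664811
```

View pics/f1.png

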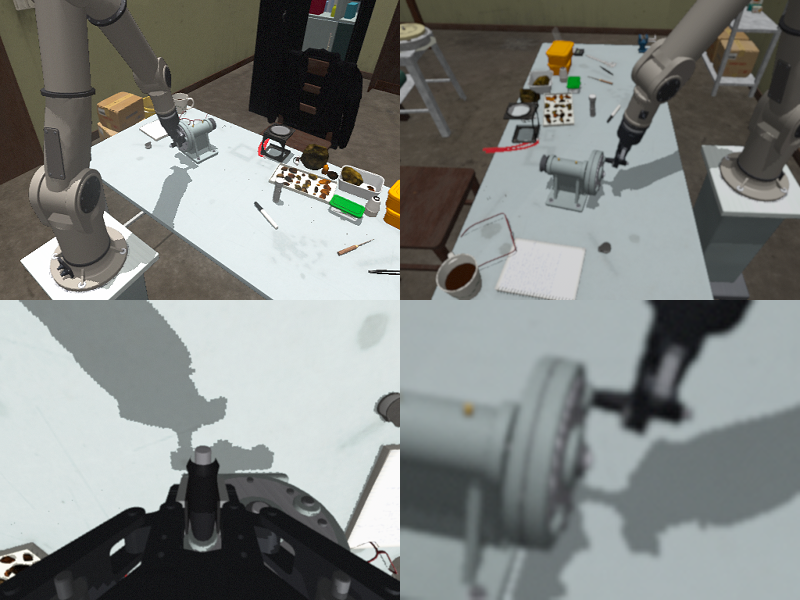

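The final picture shows the sleeve still in the pads (wrist view, about (203,510)), the drum at rest, and the torch, marker and loupe where they were. The handle is at -71.8° against a target of -72.7°.

```bash
python3 -c "from h import *; print(arm.sign_off())"
```

```text
the job is handed in; nothing more can be done
None
```

The heavy side should now be straight down. The gripper is still on the handle, holding the drum still, and the job was handed in at about 18.6 s of the 72 s allowed.

**Finding the heavy side:** I gripped the handle sleeve at 60 N and turned the drum about 320° one way, then about 180° back. I fitted the tangential force at the handle against its angle:

| Quantity | Fitted value | Given |
|---|---|---|
| Drag | 5.78 N (about 0.29 N m) | about 0.29 N m |
| Hidden weight | 4.37 N (about 0.22 N m) | 0.18 to 0.25 N m |
| Handle angle from up, with heavy side down | -72.7° | – |

The one-way data alone gave -73.1°. The fit scatter was about 0.5 N rms, which I judge to be a few degrees of error, well inside the 15° allowed.

**Last checks:** The handle stood at -71.8°, about 1° from the fitted angle. The joints were at rest and the grip width was a steady 17 mm. In the final picture the torch, marker and loupe looked unmoved; I judged this by eye and did not measure it.

**What disagreed:**
- The arm lagged and nearly stalled under the heaviest load, near the bottom of the turn.
- Radial force on the handle reached about 19 N there, below the 40 N limit. I saw no contact between the gripper and the drum in the picture I took at the start of that stretch.
- The jaw reading was about 17 mm on a sleeve given as 19 mm. It stayed steady throughout.

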